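# Function test of the feeder's mushroom stop

## Task

Test the feeder's stop: with the fingertips and without gripping or lifting anything, press the winged mushroom button in until it latches and let go so that it stays in by itself. Then push one of its wings round clockwise (seen from above) until the button is released, and move away so that it springs fully up and the wings swing back. Last, press the flat button of the smaller reset box fully in and let go; push gently throughout and leave the tools and parts lying round about where they are.

Things in the scene. Friction and masses are not known exactly. Their poses are not given: they have to be found in the camera images.
- stop_station: Stop box, the larger of two boxes, a grey enclosure 110 x 110 x 60 mm, screwed to the table, so that it cannot shift; origin at the centre of its underside, x axis towards its cable gland (away from the robot at yaw 0), z up. The mushroom button stands on the middle of its top face (60 mm high). A large bowl feeder overhangs the table behind the boxes on the left (beyond x about 0.6): keep the wrist in front of it.
- stop_top (a point): Centre of the top of the mushroom button: a black domed head 58 mm across on a steel stem, with two black wings opposite each other, 102 mm over the wing ends. Top of the dome 100 mm above the table when out, about 89 mm when latched in. The point moves with the button and its x, y axes turn with the head (wings along its y).
- stop_wing_left (a point): Middle of the wing on the head's +y side, 42 mm from the button's axis. A wing is 14 mm thick (across, along the head's x), 15 mm high and reaches out to 51 mm from the axis; it stands clear from the dome (radius 29 mm) outward, 21 mm above the box's top face when out and 10 mm above it when latched. Pushing its -x side towards +x of the point's axes turns the head clockwise.
- stop_wing_right (a point): The same on the other wing, 42 mm from the axis on the head's -y side. Pushing its +x side towards -x turns the head clockwise.
- stop_press (a joint): How far the mushroom is pressed in, m: 0 = out, latches in once pressed past about 0.0112 (then rests there when let go), stop at 0.0135. Needs about 2 N at first, rising to about 7 N where it latches; 10 N pressed slowly is ample. It comes out again only when twisted.
- stop_twist (a joint): Clockwise turn of the mushroom's head, rad: 0 = rest, stop at 0.8; the latch lets go at about 0.4. A spring turns it back; about 0.1 N m turns it to the release and 0.17 N m to the stop, 3 to 5 N at a wing.
- reset_station: Reset box, a grey enclosure 80 x 80 x 60 mm, screwed to the table; origin at the centre of its underside. It and the stop box may stand either way round, left or right.
- reset_top (a point): Centre of the top of the reset button: a flat black disc 32 mm across in the middle of the reset box's top, its top 73 mm above the table; it stands 9 mm proud of the bezel ring round it and moves with the button.
- reset_press (a joint): How far the reset button is pressed, m: 0 = out, stop at 0.006 (fully in); springs back, about 1.5 N at first, 4.5 N fully in.
- pry_bar: Loose bystander: pry bar 310 x 24 x 23 mm lying in front of the boxes; origin under its middle.
- tape_gun: Loose bystander: orange tape dispenser 55 x 176 x 79 mm, to the right; origin under its middle.
- bearing_3: Loose bystander: ball bearing, 32 mm across, 10 mm high, behind the boxes; origin under its middle.
- loose_wheel: Loose bystander: cream wheel 84 mm across, 34 mm high, lying flat behind and to the right; origin under its middle.
Not all that is in view belongs to the job. What is shaped like the reset_station but yellow is not meant.

How it is judged (in metres and radians):
On the way, in this order (a step that is already met when the one before it is completed fails the run):
1. the mushroom is pressed in and stays latched with the robot off it (value of joint stop_press above 0.0095 m and value of joint stop_twist below 0.15 rad and contact force between each of the arm, the fingers and stop_station below 0.2 N), for 0.2 s.
2. the mushroom is turned clockwise (value of joint stop_twist above 0.25 rad).
3. it has sprung fully out and turned back, with the robot off it (value of joint stop_press below 0.002 m and value of joint stop_twist below 0.1 rad and contact force between the fingers and stop_station below 0.2 N), for 0.2 s.
4. the reset button is pressed in (value of joint reset_press above 0.0045 m), for 0.05 s.
At the end, for the whole second after the job is handed in: After the stages in order: mushroom out (within 2 mm), its head turned back (within 0.1 rad), reset button out (within 1 mm) (value of joint stop_press below 0.002 m and value of joint stop_twist below 0.1 rad and value of joint reset_press below 0.001 m); the robot touches nothing.
It fails at once if the reset button is pressed while the mushroom is in (value of joint each of reset_press, stop_press above 0.004 m).
It fails at once if the stop box is gripped or pushed with more than 40 N (contact force between the fingers and stop_station above 40 N).
It fails at once if the reset box is gripped or pushed with more than 40 N (contact force between the fingers and reset_station above 40 N).
It fails at once if a bystander is lifted or shifted by more than 25 mm (distance of any of pry_bar, tape_gun, bearing_3, loose_wheel from where it was at the start of the episode above 0.025 m).
It also fails if it takes over 48 s, if anything falls off the work surface, if the arm or the gripper's body presses on something with over 40 N, if the wrist force passes 120 N, or if a joint passes its speed limit or range.

## Robot

A 6-joint arm with a two-finger parallel gripper is mounted at the origin on a cart in front of the work surface, level with it; the furniture and walls round the work are solid. World frame = base frame: x ahead of the robot, y to its left, z up, the work surface at z = 0. Lengths are in mm, angles in rad, forces in N, time in s.
With the tool pointing down it reaches from about 350 to 875 mm from the base axis. Payload 4.2 kg.
Tool frame: the origin (TCP) lies between the finger pads; the fingertips stand 25 mm ahead of it and the grasp point (between the pads) lies 6 mm ahead of it; z points along the fingers, y is the line along which they close (so a half turn about z gives the same grasp; the last joint's range is limited). The gripper opens to 85 mm and grips with 20 to 120 N. Pads are 22 mm wide; open, the fingers measure 114 mm over their backs; the gripper's body (76 mm by 85 mm) begins 54 mm behind the grasp point. The pads swing forward as they close: fully open they stand 13 mm farther back than shut.
Start: joints at [1.439, 0.385, 0.008, 0, -1.194, -0.259], TCP at [238.047, 577.869, 256.312] pointing down, gripper open.
Joint ranges: [-3.14, 3.14], [-1.21, 2.06], [-1.07, 1.41], [-3.16, 2.05], [-2.99, -0.16], [-3.1, 3.1]. Speed limits (rad/s): [2.79, 2.79, 3.14, 3.14, 3.14, 3.14].

## Interface

Orientations are given as a unit quaternion [x, y, z, w].
In Python, from bench import read_state, get_image, job_done gives the robot as it stands.
- The arm moves only by the tool play_rows, never from a script. Its argument "series" is a list of rows, each a list of 6 numbers: the shift along the world's x, y, z in mm, then the turn, a rotation vector about the world's x, y, z in units of 6 degrees (1.0 is 6 degrees). A call has 1 to 20 rows; each row shifts and turns the commanded pose from where the row before left it; what a row does not reach is not made up. A row lasts 1/12 s, in which the tool goes at most 41.7 mm and 7.16 degrees, less where a joint would pass 70% of its speed; a pose out of reach is approached as far as the arm can. A call is refused whole if a number of a shift passes 41.7 or a number of a turn 1, either way. A call with a gripper value outside its range is refused whole. "gripper" is the opening, from 0 (shut) to 1 (fully open), set as the call begins (left out, the last holds). The fingers move at their own pace and stop on an object; the grip force is fixed at half the most. Time passes only in rows, so rows that do not move let the fingers close. It gives the time, the measured TCP pose, the force, the opening and the grip force at its end, in the units of the state.
- read_state(): the state, without advancing time (a new reading comes with each control period).
- get_image(name): name is "side" or "top" or "wrist"; returns a dict with "image" (384x512x3 uint8, red, green, blue), "fx", "fy", "cx", "cy" (pixels), "eye" and "rotation" of the camera in the world. Camera axes: x right, y down, z forward; pixel columns grow to the right and rows downward; lengths in mm; the calibration is good to about 2 mm. A picture is of the moment at which its call begins. There is no depth.
- job_done(): hands the job in; it is judged then, once.
The state is a dict: "clock": time; "joints": joint angles; "joint_vel": joint speeds; "joint_efforts": joint torques, N m; "position": TCP position; "ee_rot": TCP orientation; "contact_force": force on the tool from outside, world axes, zero at the start; "wrist_torque": the same for the moment, N m; "gripper_width": finger opening in mm; "grasp_force": force on a finger pad.
Only numpy, scipy, OpenCV 4.12 (cv2) and the standard library are available. Lean on these libraries where they do the work, as an engineer would, in place of code of your own. Each camera call takes 0.05 s, during which the arm holds its last target. There are 200 camera calls.

## Working session

There is one attempt and no reset: what is moved stays moved. The work goes in short steps, Python scripts to look and compute and a tool call to move; the robot and the scene stay as the last step left them, time stands still between calls to the robot, and variables do not carry over. Pictures are saved under pics/ and viewed, at most 10 in all, crops included, and the job is handed in when it is done.

Besides the shell and the picture viewer there is one more tool, called after "Call:" as name(argument=value, ...), one argument or row to a line, values as JSON. play_rows: Moves the arm, as the interface text tells. Its arguments: {"type":"object","properties":{"series":{"type":"array","items":{"type":"array","items":{"type":"number"}}},"gripper":{"type":"number"}},"required":["series"]}

```bash
mkdir -p pics
cat > h.py <<'E'
import numpy as np,cv2
from bench import *
def snap(n,f):
    d=get_image(n); cv2.imwrite('pics/'+f,cv2.cvtColor(np.array(d['image']),cv2.COLOR_RGB2BGR)); return d
def ray(d,u,v,z):
    R=np.array(d['rotation']); e=np.array(d['eye'])
    r=R@np.array([(u-d['cx'])/d['fx'],(v-d['cy'])/d['fy'],1]); return e+r*(z-e[2])/r[2]
E
python3 - <<'E'
from h import *
import pickle
d={n:snap(n,n+'1.png') for n in('top','side')}
pickle.dump(d,open('d.pkl','wb'))
for n in d: print(n,d[n]['eye'],d[n]['rotation'],d[n]['fx'])
print(read_state())
E
```

```text
top [ 262.2741198  -318.01086797 1251.28534552] [-0.70048552  0.70984768 -0.05225506  0.05201646] 479.1163262667227
side [126.84423902 283.23243986 616.4155228 ] [-0.20800939  0.87383484 -0.42705505  0.10377258] 402.87473292536833
{'clock': 0.1, 'joints': array([ 1.43859648e+00,  3.85477563e-01,  6.75355714e-03, -4.24053785e-04,
       -1.19398904e+00, -2.58583680e-01]), 'joint_vel': array([ 0.00030583, -0.000895  ,  0.00235472,  0.00229177, -0.00012825,
       -0.00017782]), 'joint_efforts': array([-7.65822679e-04, -3.93317986e+01,  1.88929796e+01,  4.19798568e+00,
       -2.60668436e-03,  5.48660296e-06]), 'position': array([237.8844744 , 577.4475366 , 255.33031225]), 'ee_rot': array([ 9.80956027e-01, -1.94227482e-01, -1.36163357e-04,  9.68893896e-04]), 'contact_force': array([ 0.55147187, -0.27760145, -0.13397416]), 'wrist_torque': array([0.00616125, 0.02680621, 0.04819532]), 'grasp_force': 0.0, 'gripper_width': 85.50112364903329}
```

View pics/top1.png

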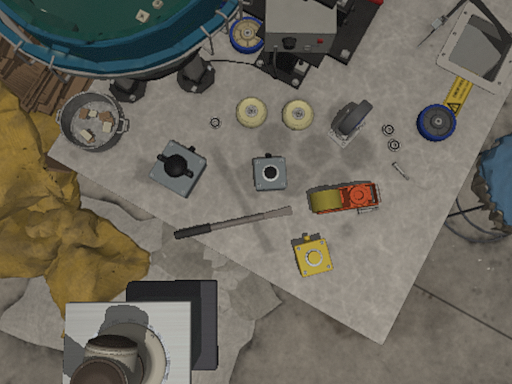

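View pics/side1.png

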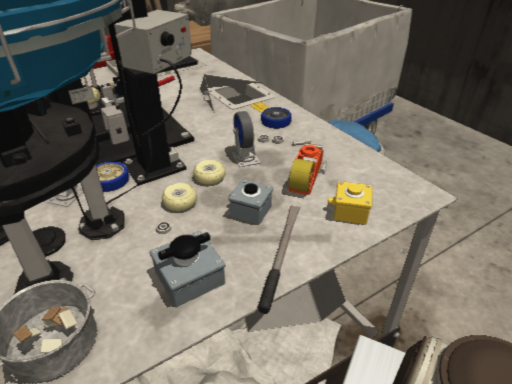

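Top view: the stop box is at about (178,168), the reset box at (270,173) and the pry bar runs (176,235)–(290,210). I'll zoom in on the boxes.

```bash
sed -i "s/R=np.array(d\['rotation'\])/R=Rot.from_quat(d['rotation']).as_matrix()/; 1a from scipy.spatial.transform import Rotation as Rot" h.py
python3 - <<'E'
from h import *
import pickle
d=pickle.load(open('d.pkl','rb'))
im={n:cv2.cvtColor(np.array(d[n]['image']),cv2.COLOR_RGB2BGR) for n in d}
a=cv2.resize(im['top'][130:210,140:300],None,fx=5,fy=5,interpolation=cv2.INTER_CUBIC)[:,:]
cv2.imwrite('pics/crop1.png',a)
for n,rois in {'top':[(155,140,50,60,89),(262,163,18,20,73)],'side':[(155,225,65,40,89),(238,178,30,20,73)]}.items():
  for x,y,w,h,z in rois:
    g=im[n][y:y+h,x:x+w].max(2); m=(g<45).astype(np.uint8)
    k,l,s,c=cv2.connectedComponentsWithStats(m)
    i=1+np.argmax(s[1:,4]); mo=cv2.moments((l==i).astype(np.uint8),True)
    u,v=c[i]+[x,y]; ang=.5*np.arctan2(2*mo['mu11'],mo['mu20']-mo['mu02'])
    p=ray(d[n],u,v,z);q=ray(d[n],u+10*np.cos(ang),v+10*np.sin(ang),z)-p
    print(n,s[i],u,v,p.round(1),'axis',np.degrees(np.arctan2(q[1],q[0])))
E
```

```text
top [  2  14  36  24 480] 175.01666666666665 165.27916666666667 [ 484.5 -132.4   89. ] axis -119.20385704497602
top [  2   4  12  11 105] 269.96190476190475 171.97142857142856 [ 467.4 -366.9   73. ] axis -107.61527562231063
side [  4   9  51  26 745] 184.13959731543625 246.93557046979865 [ 482.3 -128.9   89. ] axis -123.37454292504691
side [  7   6  12  10 100] 250.4 188.35 [ 466.  -362.7   73. ] axis -145.1855218282594
```

View pics/crop1.png

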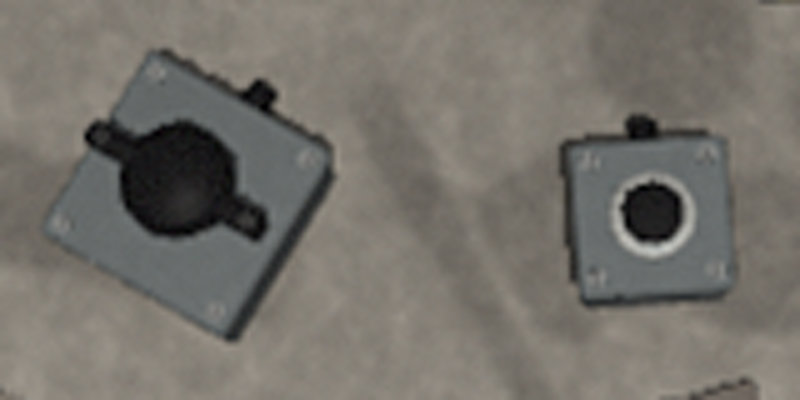

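The crop shows the mushroom at its (180,178), with wings along a line at roughly 61° in the world, and the reset button at (652,212). The stop centre works out at about (483,-131) and the reset centre at (467,-365). I'll push the left (+y) wing from the front, so I'm turning the tool by about -98° on the way.

Call:
play_rows(
  gripper=0,
  series=[
    [8, -26, -2, 0, 0, -0.5],
    [8, -26, -2, 0, 0, -0.5],
    [8, -26, -2, 0, 0, -0.5],
    [8, -26, -2, 0, 0, -0.5],
    [8, -26, -2, 0, 0, -0.5],
    [8, -26, -2, 0, 0, -0.5],
    [8, -26, -2, 0, 0, -0.5],
    [8, -26, -2, 0, 0, -0.5],
    [8, -26, -2, 0, 0, -0.5],
    [8, -26, -2, 0, 0, -0.5],
    [8, -26, -2, 0, 0, -0.5],
    [8, -26, -2, 0, 0, -0.5],
    [8, -26, -2, 0, 0, -0.5],
    [8, -26, -2, 0, 0, -0.5],
    [8, -26, -2, 0, 0, -0.5],
    [8, -26, -2, 0, 0, -0.5],
    [8, -26, -2, 0, 0, -0.5],
    [8, -26, -2, 0, 0, -0.5],
    [8, -26, -2, 0, 0, -0.5],
    [8, -26, -2, 0, 0, -0.5],
  ],
)

```text
clock: 1.77
position: [397.9, 56.4, 216.1]
ee_rot: [0.752, -0.66, -0.0, 0.0]
contact_force: [-0.0, 0.6, -0.2]
gripper_width: -0.3
grasp_force: 0.0
```

Call:
play_rows(
  series=[
    [8, -19, -3, 0, 0, -0.63],
    [8, -19, -3, 0, 0, -0.63],
    [8, -19, -3, 0, 0, -0.63],
    [8, -19, -3, 0, 0, -0.63],
    [8, -19, -3, 0, 0, -0.63],
    [8, -19, -3, 0, 0, -0.63],
    [8, -19, -3, 0, 0, -0.63],
    [8, -19, -3, 0, 0, -0.63],
    [8, -19, -3, 0, 0, -0.63],
    [8, -19, -3, 0, 0, -0.63],
    [0, 0, 0, 0, 0, 0],
    [0, 0, 0, 0, 0, 0],
  ],
)

```text
clock: 2.77
position: [477.7, -132.7, 185.5]
ee_rot: [-0.498, 0.867, 0.001, -0.001]
contact_force: [0.1, -0.7, -0.1]
gripper_width: -0.1
grasp_force: 0.0
```

Run:
```python
from h import *
s=read_state();print(s['joints'].round(2),Rot.from_quat(s['ee_rot']).as_matrix().round(3))
d=snap('wrist','w1.png')
print(d['eye'],ray(d,256,192,95))
im=np.array(d['image']); cv2.imwrite('pics/w1.png',im[:,:,::-1])
import pickle;pickle.dump(d,open('w.pkl','wb'))
```

```text
[ 0.06  0.23 -0.4  -0.   -0.93 -0.59] [[-0.504 -0.864 -0.002]
 [-0.864  0.504  0.   ]
 [ 0.001  0.002 -1.   ]]
[ 437.27927659 -201.4953979   304.14171159] [ 468.19914715 -145.4762453    95.        ]
```

View pics/w1.png

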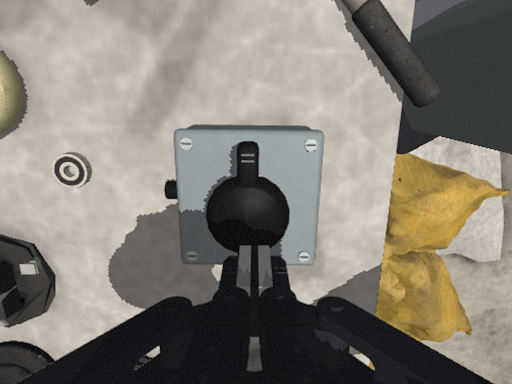

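The wrist view shows the dome centred at about (248,213), about 82 px wide, with the right wing end at (248,143) and vertical in the image, so the tool is aligned. The box edges are also straight.

Run:
```python
from h import *
import pickle;d=pickle.load(open('w.pkl','rb'))
for u,v,z in [(207,213,88),(289,213,88),(248,213,88),(248,143,96),(248,160,96),(186,144,60),(311,145,60),(192,257,60),(304,257,60)]: print(u,v,ray(d,u,v,z).round(1))
```

```text
207 213 [ 505.8 -147.5   88. ]
289 213 [ 457.2 -119.1   88. ]
248 213 [ 481.5 -133.3   88. ]
248 143 [ 456.4 -175.7   96. ]
248 160 [ 461.8 -166.5   96. ]
186 144 [ 499.  -193.3   60. ]
311 145 [ 420.9 -146.8   60. ]
192 257 [ 545.8 -114.6   60. ]
304 257 [467.5 -68.9  60. ]
```

Call:
play_rows(
  series=[
    [1, 0.3, -10, 0, 0, 0],
    [1, 0.3, -10, 0, 0, 0],
    [1, 0.3, -10, 0, 0, 0],
    [1, 0.3, -10, 0, 0, 0],
    [1, 0.3, -10, 0, 0, 0],
    [0.5, 0.2, -6, 0, 0, 0],
    [0, 0, -2, 0, 0, 0],
    [0, 0, -2, 0, 0, 0],
    [0, 0, -2, 0, 0, 0],
    [0, 0, 0, 0, 0, 0],
  ],
)

```text
clock: 3.65
position: [483.8, -130.5, 124.6]
ee_rot: [-0.499, 0.867, -0.0, 0.0]
contact_force: [-0.6, 0.2, 1.7]
gripper_width: -0.1
grasp_force: 1.1
```

Call:
play_rows(
  series=[
    [0, 0, -1, 0, 0, 0],
    [0, 0, -1, 0, 0, 0],
    [0, 0, -1, 0, 0, 0],
    [0, 0, -1, 0, 0, 0],
    [0, 0, -1, 0, 0, 0],
    [0, 0, -1, 0, 0, 0],
    [0, 0, -1, 0, 0, 0],
    [0, 0, -1, 0, 0, 0],
    [0, 0, -1, 0, 0, 0],
    [0, 0, -1, 0, 0, 0],
    [0, 0, -1, 0, 0, 0],
    [0, 0, 0, 0, 0, 0],
    [0, 0, 0, 0, 0, 0],
  ],
)

```text
clock: 4.73
position: [483.8, -130.5, 113.8]
ee_rot: [-0.499, 0.867, -0.0, 0.0]
contact_force: [-0.9, 1.0, 3.8]
gripper_width: -0.3
grasp_force: 2.0
```

Call:
play_rows(
  series=[
    [0, 0, -0.5, 0, 0, 0],
    [0, 0, -0.5, 0, 0, 0],
    [0, 0, -0.5, 0, 0, 0],
    [0, 0, 0, 0, 0, 0],
  ],
)

```text
clock: 5.07
position: [483.9, -130.5, 112.5]
ee_rot: [-0.499, 0.867, -0.0, 0.0]
contact_force: [-1.6, 0.9, 7.0]
gripper_width: -0.1
grasp_force: 3.5
```

Call:
play_rows(
  series=[
    [0, 0, -0.5, 0, 0, 0],
    [0, 0, -0.5, 0, 0, 0],
    [0, 0, 0, 0, 0, 0],
  ],
)

```text
clock: 5.32
position: [483.9, -130.5, 111.6]
ee_rot: [-0.499, 0.867, -0.0, 0.0]
contact_force: [-1.3, 1.2, 6.8]
gripper_width: 0.3
grasp_force: 3.7
```

Call:
play_rows(
  series=[
    [0, 0, -0.5, 0, 0, 0],
    [0, 0, -0.5, 0, 0, 0],
    [0, 0, 0, 0, 0, 0],
  ],
)

```text
clock: 5.57
position: [484.0, -130.5, 111.1]
ee_rot: [-0.499, 0.867, -0.001, 0.0]
contact_force: [-1.8, 2.0, 9.9]
gripper_width: 0.0
grasp_force: 5.3
```

Call:
play_rows(
  series=[
    [0, 0, -0.5, 0, 0, 0],
    [0, 0, -0.5, 0, 0, 0],
    [0, 0, 0, 0, 0, 0],
  ],
)

```text
clock: 5.82
position: [484.1, -130.6, 111.0]
ee_rot: [-0.499, 0.867, -0.001, 0.0]
contact_force: [-4.8, 2.2, 16.0]
gripper_width: -0.0
grasp_force: 8.0
```

It's at the stop (force rising, no travel). Lifting off and checking the latch.

Call:
play_rows(
  series=[
    [0, 0, 1, 0, 0, 0],
    [0, 0, 2, 0, 0, 0],
    [0, 0, 3, 0, 0, 0],
    [0, 0, 6, 0, 0, 0],
    [0, 0, 10, 0, 0, 0],
    [0, 0, 14, 0, 0, 0],
    [0, 0, 4, 0, 0, 0],
    [0, 0, 0, 0, 0, 0],
    [0, 0, 0, 0, 0, 0],
    [0, 0, 0, 0, 0, 0],
  ],
)

```text
clock: 6.65
position: [483.0, -130.4, 148.0]
ee_rot: [-0.498, 0.867, 0.0, -0.001]
contact_force: [-0.6, -0.1, 0.2]
gripper_width: -0.2
grasp_force: 0.0
```

Run:
```python
from h import *
import pickle
d0=pickle.load(open('d.pkl','rb'))['side'];d=snap('side','s2.png')
f=lambda x:cv2.resize(np.array(x['image'])[200:310,130:250,::-1],None,fx=3.3,fy=3.3,interpolation=2)
cv2.imwrite('pics/s2c.png',np.hstack([f(d0),f(d)]))
```

```text
(no output)
```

View pics/s2c.png

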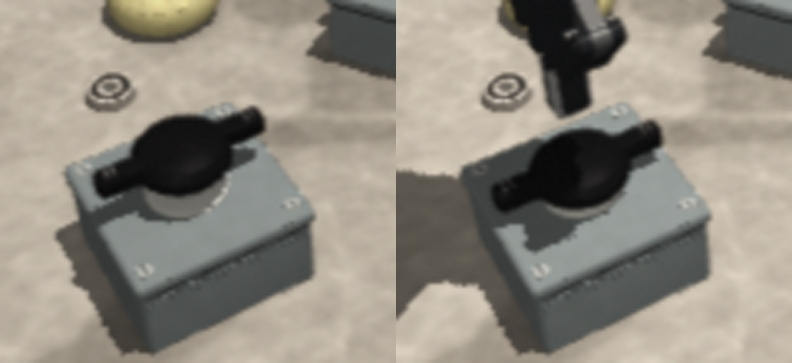

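The left half (before) shows the stem tall under the head. The right half (now) shows the head sunk close to the box with the wings unturned, so it's latched. Next I'll go to the front side of the left wing.

Call:
play_rows(
  series=[
    [-1, 9, 0, 0, 0, 0],
    [-2, 9, 0, 0, 0, 0],
    [-1, 9, 0, 0, 0, 0],
    [-2, 9, 0, 0, 0, 0],
    [-1, 9, 0, 0, 0, 0],
    [-1, 9, 0, 0, 0, 0],
    [0, 0, 0, 0, 0, 0],
    [0, 0, -10, 0, 0, 0],
    [0, 0, -10, 0, 0, 0],
    [0, 0, -10, 0, 0, 0],
    [0, 0, -10, 0, 0, 0],
    [0, 0, -6, 0, 0, 0],
    [0, 0, -5, 0, 0, 0],
    [0, 0, 0, 0, 0, 0],
  ],
)

```text
clock: 7.87
position: [475.1, -76.5, 97.0]
ee_rot: [-0.498, 0.867, 0.0, -0.001]
contact_force: [-0.5, 0.3, 0.2]
gripper_width: -0.1
grasp_force: 0.0
```

Call:
play_rows(
  series=[
    [1.7, -1, 0, 0, 0, 0],
    [1.7, -1, 0, 0, 0, 0],
    [1.7, -1, 0, 0, 0, 0],
    [1.7, -1, 0, 0, 0, 0],
    [1.7, -1, 0, 0, 0, 0],
    [1.7, -1, 0, 0, 0, 0],
    [1.7, -1, 0, 0, 0, 0],
    [1.7, -1, 0, 0, 0, 0],
    [0, 0, 0, 0, 0, 0],
  ],
)

```text
clock: 8.62
position: [489.3, -84.5, 97.8]
ee_rot: [-0.498, 0.867, 0.0, -0.0]
contact_force: [-0.2, 1.0, 1.0]
gripper_width: -0.1
grasp_force: 0.5
```

Call:
play_rows(
  series=[
    [1.7, -1, 0, 0, 0, 0],
    [1.7, -1, 0, 0, 0, 0],
    [1.7, -1, 0, 0, 0, 0],
    [0, 0, 0, 0, 0, 0],
  ],
)

```text
clock: 8.95
position: [494.3, -87.3, 97.7]
ee_rot: [-0.498, 0.867, 0.0, -0.0]
contact_force: [-0.5, 2.7, 0.3]
gripper_width: -0.1
grasp_force: 1.2
```

Call:
play_rows(
  series=[
    [2.3, -0.6, 0, 0, 0, -0.5],
    [2.2, -0.8, 0, 0, 0, -0.5],
    [2.2, -0.9, 0, 0, 0, -0.5],
    [2.1, -1, 0, 0, 0, -0.5],
    [0, 0, 0, 0, 0, 0],
  ],
)

```text
clock: 9.37
position: [503.3, -90.8, 98.0]
ee_rot: [-0.405, 0.914, -0.0, 0.0]
contact_force: [-2.4, 2.7, 2.5]
gripper_width: -0.1
grasp_force: 1.5
```

Call:
play_rows(
  series=[
    [2.1, -1.1, 0, 0, 0, -0.5],
    [2, -1.2, 0, 0, 0, -0.5],
    [0, 0, 0, 0, 0, 0],
  ],
)

```text
clock: 9.62
position: [507.2, -93.0, 97.9]
ee_rot: [-0.357, 0.934, 0.0, 0.0]
contact_force: [-1.0, 3.4, 2.2]
gripper_width: 0.1
grasp_force: 1.8
```

Run:
```python
from h import *
d=snap('side','s3.png')
d2=snap('top','t3.png')
f=lambda x,r:cv2.resize(np.array(x['image'])[r[0]:r[1],r[2]:r[3],::-1],(396,363),interpolation=2)
cv2.imwrite('pics/s3c.png',np.hstack([f(d,(200,310,130,250)),f(d2,(130,196,140,212))]))
```

```text
(no output)
```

View pics/s3c.png

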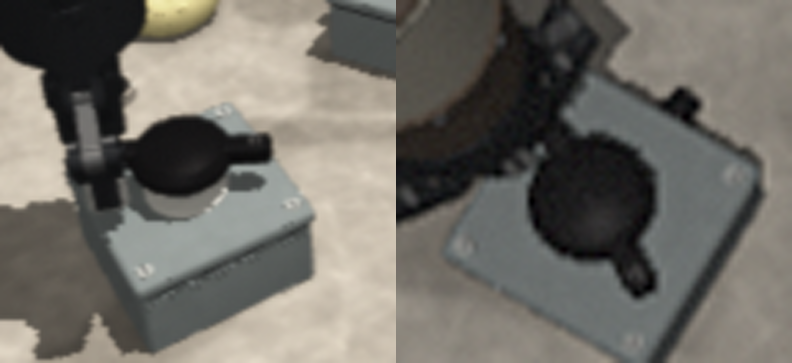

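The button has popped up (stem visible) with the wings turned by about 30°. Backing off along the reverse path.

Call:
play_rows(
  series=[
    [-2.1, 1.2, 0, 0, 0, 0.5],
    [-2.1, 1.1, 0, 0, 0, 0.5],
    [-2.1, 1, 0, 0, 0, 0.5],
    [-2.2, 0.9, 0, 0, 0, 0.5],
    [-2.2, 0.8, 0, 0, 0, 0.5],
    [-2.3, 0.6, 0, 0, 0, 0.5],
    [-3, 2, 0, 0, 0, 0],
    [-4, 2, 0, 0, 0, 0],
    [-6, 3, 0, 0, 0, 0],
    [-8, 5, 0, 0, 0, 0],
    [-8, 5, 0, 0, 0, 0],
    [0, 0, 5, 0, 0, 0],
    [0, 0, 12, 0, 0, 0],
    [0, 0, 15, 0, 0, 0],
    [0, 0, 15, 0, 0, 0],
    [0, 0, 10, 0, 0, 0],
    [0, 0, 0, 0, 0, 0],
  ],
)

```text
clock: 11.13
position: [466.7, -70.2, 157.5]
ee_rot: [-0.499, 0.867, -0.001, 0.003]
contact_force: [0.5, -0.5, 0.3]
gripper_width: -0.0
grasp_force: 0.0
```

Run:
```python
from h import *
d=snap('side','s4.png')
d2=snap('top','t4.png')
f=lambda x,r:cv2.resize(np.array(x['image'])[r[0]:r[1],r[2]:r[3],::-1],(396,363),interpolation=2)
cv2.imwrite('pics/s4c.png',np.hstack([f(d,(200,310,130,250)),f(d2,(130,196,140,212))]))
```

```text
(no output)
```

View pics/s4c.png

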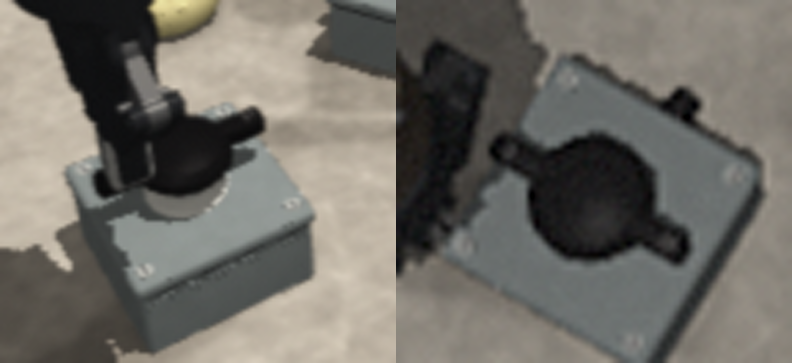

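The head is fully up and the wings are back at rest. Moving over to the reset button.

Call:
play_rows(
  series=[
    [0, 0, 15, 0, 0, 0],
    [0, -10, 8, 0, 0, 0],
    [0, -20, 0, 0, 0, 0],
    [0, -25, 0, 0, 0, 0],
    [0, -25, 0, 0, 0, 0],
    [0, -25, 0, 0, 0, 0],
    [0, -25, 0, 0, 0, 0],
    [0, -25, 0, 0, 0, 0],
    [0, -25, 0, 0, 0, 0],
    [0, -25, 0, 0, 0, 0],
    [0, -25, 0, 0, 0, 0],
    [0, -25, 0, 0, 0, 0],
    [0, -20, 0, 0, 0, 0],
    [0, -15, 0, 0, 0, 0],
    [0, -5, 0, 0, 0, 0],
    [0, 0, 0, 0, 0, 0],
    [0, 0, 0, 0, 0, 0],
  ],
)

```text
clock: 12.65
position: [464.8, -365.0, 177.4]
ee_rot: [-0.498, 0.867, 0.001, -0.0]
contact_force: [-0.1, 0.8, 0.1]
gripper_width: -0.1
grasp_force: 0.0
```

Run:
```python
from h import *
d=snap('wrist','w5.png')
im=np.array(d['image'])
R=Rot.from_quat(d['rotation']).as_matrix()
q=R.T@(np.array([466.7,-365,73])-d['eye']);print(d['fx']*q[0]/q[2]+d['cx'],d['fy']*q[1]/q[2]+d['cy'],R[:,0])
g=(im.min(2)>175).astype(np.uint8)
for c in cv2.findContours(g,cv2.RETR_EXTERNAL,cv2.CHAIN_APPROX_NONE)[0]:
    if cv2.contourArea(c)>100: (u,v),r=cv2.minEnclosingCircle(c);print(u,v,r,ray(d,u,v,65).round(1))
```

```text
251.1048412500732 208.87111254026098 [-8.64313648e-01  5.02952696e-01  7.08819185e-04]
419.29998779296875 245.86000061035156 12.879149436950684 [ 373.1 -272.6   65. ]
382.9941101074219 203.75881958007812 11.86648941040039 [ 383.3 -317.7   65. ]
33.5 206.0 19.830631256103516 [ 604.  -444.2   65. ]
416.0 179.58824157714844 11.15379524230957 [ 355.8 -322.7   65. ]
249.03822326660156 200.81529235839844 29.614877700805664 [ 466.4 -368.6   65. ]
484.5 159.0 57.71708297729492 [ 308.9 -312.5   65. ]
365.0723571777344 106.82894897460938 11.222514152526855 [ 366.3 -386.6   65. ]
297.4200134277344 66.58000183105469 10.697426795959473 [ 393.5 -431.4   65. ]
364.5 49.0 35.75271987915039 [ 351.9 -419.2   65. ]
285.5 30.0 24.026126861572266 [ 389.9 -453.9   65. ]
17.5 47.0 46.99211883544922 [ 540.7 -530.4   65. ]
```

View pics/w5.png

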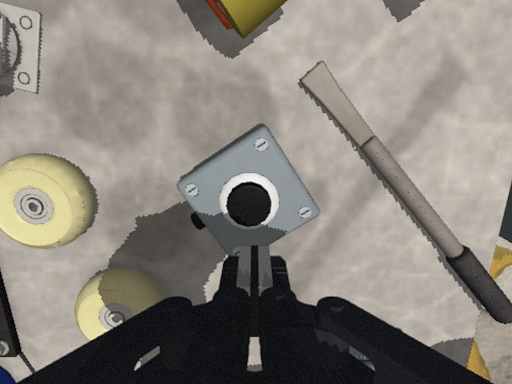

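The wrist view shows the reset disc at (249,205), within about 2 mm of the estimate. Descending.

Call:
play_rows(
  series=[
    [1, -1, -12, 0, 0, 0],
    [1, -1, -15, 0, 0, 0],
    [0, 0, -15, 0, 0, 0],
    [0, 0, -15, 0, 0, 0],
    [0, 0, -12, 0, 0, 0],
    [0, 0, -6, 0, 0, 0],
    [0, 0, -2, 0, 0, 0],
    [0, 0, -1, 0, 0, 0],
    [0, 0, -1, 0, 0, 0],
    [0, 0, -1, 0, 0, 0],
    [0, 0, -1, 0, 0, 0],
    [0, 0, -1, 0, 0, 0],
    [0, 0, 0, 0, 0, 0],
  ],
)

```text
clock: 13.78
position: [467.6, -367.6, 96.4]
ee_rot: [-0.499, 0.867, -0.001, 0.0]
contact_force: [1.2, 1.7, 2.8]
gripper_width: 0.2
grasp_force: 1.1
```

Call:
play_rows(
  series=[
    [0, 0, -1, 0, 0, 0],
    [0, 0, -1, 0, 0, 0],
    [0, 0, -0.5, 0, 0, 0],
    [0, 0, 0, 0, 0, 0],
  ],
)

```text
clock: 14.12
position: [467.6, -367.6, 93.6]
ee_rot: [-0.499, 0.867, -0.0, 0.0]
contact_force: [1.1, 1.2, 3.1]
gripper_width: 0.3
grasp_force: 1.8
```

Call:
play_rows(
  series=[
    [0, 0, -0.5, 0, 0, 0],
    [0, 0, -0.5, 0, 0, 0],
    [0, 0, -0.5, 0, 0, 0],
    [0, 0, -0.5, 0, 0, 0],
    [0, 0, 0, 0, 0, 0],
  ],
)

```text
clock: 14.53
position: [467.6, -367.6, 92.1]
ee_rot: [-0.499, 0.867, -0.001, 0.0]
contact_force: [0.8, 2.4, 7.5]
gripper_width: 0.2
grasp_force: 3.5
```

Call:
play_rows(
  series=[
    [0, 0, -0.5, 0, 0, 0],
    [0, 0, -0.5, 0, 0, 0],
    [0, 0, 0, 0, 0, 0],
  ],
)

```text
clock: 14.78
position: [467.7, -367.6, 92.0]
ee_rot: [-0.499, 0.867, -0.001, 0.0]
contact_force: [-0.6, 3.5, 11.1]
gripper_width: -0.1
grasp_force: 5.8
```

It's bottomed out. Lifting clear.

Call:
play_rows(
  series=[
    [0, 0, 1, 0, 0, 0],
    [0, 0, 2, 0, 0, 0],
    [0, 0, 5, 0, 0, 0],
    [0, 0, 10, 0, 0, 0],
    [0, 0, 15, 0, 0, 0],
    [0, 0, 20, 0, 0, 0],
    [0, 0, 20, 0, 0, 0],
    [0, 0, 10, 0, 0, 0],
    [0, 0, 0, 0, 0, 0],
    [0, 0, 0, 0, 0, 0],
    [0, 0, 0, 0, 0, 0],
  ],
)

```text
clock: 15.7
position: [466.1, -366.9, 171.8]
ee_rot: [-0.498, 0.867, 0.001, -0.001]
contact_force: [-0.5, -0.5, -0.2]
gripper_width: 0.2
grasp_force: 0.0
```

```bash
python3 -c "
from h import *
print(read_state()['contact_force']);print(job_done())"
```

```text
[-0.4758594  -0.5302644  -0.15667417]
the job is handed in; nothing more can be done
None
```

I pressed the mushroom until it latched, released it with a clockwise wing push (camera views showed it latched, then up with the wings back), pressed the reset button to its stop and let go, and handed the job in at about 16 s; no verdict came back.

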